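# Push a wedge under the short foot of a gauge stand

### The job

The gauge stand leans and rocks because its near left foot is too short. With the fingertips, push the wooden wedge along the bench, thin end first, under that foot until the stand is level and no longer rocks, and leave it there. Only push the wedge: do not lift it off the bench, do not touch the stand or shove it along with the wedge, and leave the other things where they are.

Things in the scene. Friction and masses are not known exactly. Their poses are not given: they have to be found in the camera images.
- stand: Grey gauge stand, 2.5 kg, 210 mm tall: plate 120 x 160 mm (x, y), underside at z = 30, column at its far right; four ball feet, radius 14 mm, at x +-45, y +-65. Origin: below the plate's middle, in the plane of the three equal feet; z up when level. The near left foot (x -45, y +65) is 8 mm too short: the stand leans 6 degrees onto it, its opposite foot in the air. Pushed on further, it slides.
- short_foot (a point): Lowest point of the short foot's ball end: on the bench at the start, 8 mm above it when the stand is level. It carries 2 to 5 N until the opposite foot touches the bench; from there the wedge goes much harder. The plate's edges lie 15 mm further out.
- far_foot (a point): Lowest point of the diagonally opposite foot (x = +45, y = -65 mm on the stand): about 8 mm above the bench at the start, on it when the stand no longer rocks.
- wedge: Pale wooden wedge, 100 (x) x 60 mm (y), 0.15 kg. Origin: middle of its underside; x points to the thin end, z up. 1.2 mm thick at the thin end (x = +50), rising 15 mm per 100 to 14 mm at x = -38; then an upright heel 12 mm thick, 30 mm high, to push on. The stand is level when the short foot stands 44 mm from the thin end (x = +6). The wedge stays put when let go.
- wedge_tip (a point): Middle of the wedge's thin front edge, 60 mm wide.
- wedge_heel (a point): Middle of the back face of the wedge's heel, 15 mm above the bench; the face is 60 mm wide and square to the wedge's length. The thin end points roughly (within about 20 degrees) at the short foot, some 30 to 85 mm short of it.
- oil_bottle: Bystander: oil bottle with yellow oil and a long blue spout, 60 mm wide, 240 mm tall, standing behind the gauge stand. Origin: centre of its underside.
- gear: Bystander: steel gear, 68 mm across, 18 mm high, lying flat left of the wedge. Origin: centre of its underside.
- bolt: Bystander: dark hex bolt, 66 mm long, lying near the front edge of the bench, before the stand. Origin: centre of its underside.

How it is judged (in metres and radians):
At the end, for the whole second after the job is handed in: The stand's z axis is within 0.8 degrees of vertical; the wedge bears on the stand (more than 0.5 N), with the short foot within 22 mm of its centre line; the wedge lies flat on the bench; both are at rest; the stand is within 8 mm and each bystander within 20 mm of where it began (angle between stand's own z axis and vertical below 0.014 rad and contact force between wedge and stand above 0.5 N and y of short_foot in the frame of wedge between -0.022 and 0.022 m and height (world z) of wedge below 0.005 m and angle between wedge's own z axis and vertical below 0.06 rad and linear speed of each of stand, wedge below 0.01 m/s and distance of stand from where it was at the start of the episode below 0.008 m and distance of each of oil_bottle, gear, bolt from where it was at the start of the episode below 0.02 m); the robot touches nothing.
It fails at once if the wedge is lifted off the bench or tipped up (height (world z) of wedge above 0.012 m or angle between wedge's own z axis and vertical above 0.2 rad).
It fails at once if the robot touches the stand (contact force between any of the fingers, the arm and stand above 1 N).
It fails at once if the stand is shoved more than 8 mm (distance of stand from where it was at the start of the episode above 0.008 m).
It fails at once if a bystander is moved more than 20 mm (distance of any of oil_bottle, gear, bolt from where it was at the start of the episode above 0.02 m).
It also fails if it takes over 45 s, if anything falls off the work surface, if the arm or the gripper's body presses on something with over 40 N, if the wrist force passes 120 N, or if a joint passes its speed limit or range.

### The arm

A 6-joint arm with a two-finger parallel gripper is mounted at the origin on a cart in front of the work surface, level with it; the furniture and walls round the work are solid. World frame = base frame: x ahead of the robot, y to its left, z up, the work surface at z = 0. Lengths are in m, angles in degrees, forces in N, time in s.
With the tool pointing down it reaches from about 0.4 to 0.825 m from the base axis. Payload 7 kg.
Tool frame: the origin (TCP) lies at the very end of the fingers, on their centre line; the grasp point (between the pads) lies tcp_to_grasp behind it (tcp_to_grasp is the distance from the TCP to the grasp point, in m); x points along the fingers, y is the direction in which the jaws open and shut, and the axes are right-handed (so a half turn about x gives the same grasp; the last joint's range is limited). The gripper opens to 88 mm and grips with 3 to 60 N. Pads are 19 mm wide; open, the fingers measure 130 mm over their backs; the gripper's body (78 mm by 193 mm) begins 47 mm behind the grasp point.
Start: joints at [82.225, 20.546, 0.682, 0, -70.136, -16.507], TCP at [0.278, 0.615, 0.202] pointing down, gripper open.
Joint ranges: [-176.03, 176.03], [-82.01, 121.73], [-58.28, 71.71], [-173.87, 95.51], [-174.79, -0.11], [-173.66, 173.66]. Speed limits (degrees/s): [136.94, 136.94, 172.46, 180, 180, 180].

### API

Orientations are given as [roll, pitch, yaw] about the fixed x, y, z axes, in that order (R = Rz(yaw) Ry(pitch) Rx(roll)).
In Python, from plant import * gives the robot as it stands. The module is installed in compiled form; this text tells all that it offers.
- The arm moves only by the shell command python3 -m pendant 'ROWS'. ROWS is JSON, a list of rows, each an object with "claw": the finger opening in mm, from 0 to 87.6; "linear": the shift along the tool's x, y, z in mm, a list of three; "twist": the turn about the tool's x in rad. In form: [{"claw": claw, "linear": [tx, ty, tz], "twist": twist}, ...]. A call has exactly 10 rows; each row shifts and turns the commanded pose from where the row before left it, along the tool's axes as they then stand; what a row does not reach is not made up. A row lasts 1/12 s, in which the tool goes at most 41.7 mm and 7.16 degrees, less where a joint would pass 70% of its speed; a pose out of reach is approached as far as the arm can. A call with a gripper value outside its range is refused whole. The fingers move at their own pace and stop on an object; the grip force is fixed at half the most. Time passes only in rows, so rows that do not move let the fingers close, or fill a call up. It gives the time, the measured TCP pose, the force and the opening at its end, in the units of the state.
- get_obs(): the state, without advancing time (a new reading comes with each control period).
- snapshot(name): name is "side" or "top" or "wrist"; returns (picture, depth): 420x560x3 uint8, red, green, blue; 420x560 float32, m along the optical axis (not along the pixel's ray), 0 where there is no reading.
- camera_params(name): a dict with "fx", "fy", "cx", "cy" (pixels), "rvec" (rotation vector, rad) and "tvec" (3), from world to camera coordinates, as OpenCV has them. Camera axes: x right, y down, z forward; pixel columns grow to the right and rows downward; lengths in m; the calibration is good to about 2 mm. A picture is of the moment at which its call begins: read the wrist's pose just before it. camera_params takes no time and is no camera call; for the wrist camera it gives the pose at the moment of the call.
- close_job(): hands the job in, once; it reports no verdict.
Trained networks look in the newest picture that a camera, given by its name, has taken for a name from the list of things; names that differ only in an ending like _2 or _b are one class to them, and where a whole thing is asked for, a point or a joint stands for the part that bears it (a point fixed in the world has none). Each returns a list of dicts, best first, with "confidence" (0 to 1); they miss things now and then, are a little off and sometimes report something else, mostly with a low value. They report only what shows in the picture. A call takes as long as a camera call.
- boxes_of(camera, target): "xy" ([column, row] in pixels, amid what is visible of it).
The state is a dict: "clock": time; "joint_pos": joint angles; "qvel": joint speeds; "tau": joint torques, N m; "tool_pos": TCP position; "orientation": TCP orientation; "force": force on the tool from outside, world axes, zero at the start; "moment": the same for the moment, N m; "opening": finger opening in m.
Only numpy, scipy, OpenCV 4.12 (cv2) and the standard library are available. Lean on these libraries where they do the work, as an engineer would, in place of code of your own. Each camera call takes 0.05 s, during which the arm holds its last target. There are 200 camera calls.

## Working session

There is one attempt and no reset: what is moved stays moved. The work goes in short steps, Python scripts to look and compute and a shell command to move; the robot and the scene stay as the last step left them, time stands still between calls to the robot, and variables do not carry over. Pictures are saved under pics/ and viewed, about 8 in all and at most 12, crops included, and the job is handed in when it is done.

```bash
mkdir -p pics
cat > h.py <<'E'
from plant import *
import numpy as np, cv2
def cam(n):
    c=camera_params(n); R=cv2.Rodrigues(np.array(c['rvec'],float))[0]; return c,R,np.array(c['tvec'],float).ravel()
def px2w(n,u,v,d=None,z=None):
    c,R,t=cam(n); r=np.array([(u-c['cx'])/c['fx'],(v-c['cy'])/c['fy'],1.])
    o=-R.T@t; w=R.T@r
    s=d if d is not None else (z-o[2])/w[2]
    return o+s*w
def w2px(n,p):
    c,R,t=cam(n); q=R@np.array(p,float)+t; return np.array([c['fx']*q[0]/q[2]+c['cx'],c['fy']*q[1]/q[2]+c['cy']])
def cloud(n,D):
    c,R,t=cam(n); v,u=np.mgrid[:D.shape[0],:D.shape[1]]
    P=np.stack([(u-c['cx'])/c['fx']*D,(v-c['cy'])/c['fy']*D,D],-1)
    return (P-t)@R
def save(I,f): cv2.imwrite('pics/'+f,cv2.cvtColor(I,cv2.COLOR_RGB2BGR))
E
python3 - <<'E'
from h import *
np.set_printoptions(precision=4,suppress=True)
o=get_obs(); print(o['clock'],o['tool_pos'],o['orientation'],o['opening'],tcp_to_grasp)
for n in('top','side'):
    I,D=snapshot(n); save(I,n+'0.png'); np.savez(n+'0',I=I,D=D)
    print(n,-cam(n)[1].T@cam(n)[2])
    for k in('wedge_tip','wedge_heel','short_foot','far_foot','wedge','stand','gear','bolt','oil_bottle'):
        for b in boxes_of(n,k)[:2]:
            u,v=b['xy']; z={'wedge_heel':.015,'far_foot':.008}.get(k,0)
            print(n,k,round(b['confidence'],2),np.round(b['xy']),px2w(n,u,v,z=z),px2w(n,u,v,d=D[int(v),int(u)]))
E
```

```text
0.0 [0.2774 0.6148 0.201 ] [  95.1509   89.9063 -109.1351] 0.08765952576689451 0.0188
top [ 0.4195 -0.2817  1.2224]
top wedge_tip 0.68 [257. 240.] [ 0.4353 -0.2497  0.    ] [ 0.4352 -0.2499  0.0103]
top wedge_heel 0.82 [255. 238.] [ 0.4402 -0.2451  0.015 ] [ 0.4402 -0.245   0.0116]
top short_foot 0.89 [322. 217.] [ 0.4921 -0.4148  0.    ] [ 0.4881 -0.4075  0.0677]
top far_foot 0.66 [320. 216.] [ 0.4929 -0.4102  0.008 ] [ 0.4895 -0.4041  0.0652]
top wedge 0.66 [256. 238.] [ 0.4412 -0.2482  0.    ] [ 0.441  -0.2485  0.0117]
top stand 0.91 [321. 215.] [ 0.4972 -0.4131  0.    ] [ 0.4934 -0.4067  0.0603]
top gear 0.64 [177. 251.] [ 0.4084 -0.0448  0.    ] [ 0.4084 -0.0445 -0.0017]
top bolt 0.62 [255. 238.] [ 0.4389 -0.2451  0.    ] [ 0.4388 -0.2454  0.0097]
top oil_bottle 0.8 [321. 138.] [ 0.6974 -0.4167  0.    ] [ 0.6669 -0.4019  0.1342]
side [ 0.3913 -1.2434  0.4451]
side wedge_tip 0.73 [214. 220.] [ 0.4273 -0.1826  0.    ] [ 0.4263 -0.213   0.0128]
side wedge_heel 0.66 [214. 221.] [ 0.4258 -0.2289  0.015 ] [ 0.426  -0.2225  0.0123]
side short_foot 0.8 [260. 238.] [ 0.5167 -0.294  -0.    ] [ 0.5016 -0.4083  0.0536]
side far_foot 0.57 [256. 239.] [ 0.5048 -0.3155  0.008 ] [ 0.4925 -0.4157  0.0552]
side wedge 0.63 [213. 222.] [ 0.4247 -0.1949 -0.    ] [ 0.4238 -0.2234  0.0121]
side stand 0.75 [260. 241.] [ 0.5148 -0.3068  0.    ] [ 0.4997 -0.421   0.0543]
side stand 0.58 [212. 223.] [ 0.4225 -0.2041  0.    ] [ 0.4218 -0.2304  0.0113]
side gear 0.6 [207. 195.] [ 0.417  -0.0235  0.    ] [ 0.4163 -0.0561  0.0119]
side bolt 0.5 [193. 278.] [ 0.3784 -0.4417  0.    ] [ 0.3786 -0.4579  0.009 ]
side oil_bottle 0.55 [262. 238.] [ 0.5197 -0.2949  0.    ] [ 0.5037 -0.4132  0.0555]
side oil_bottle 0.49 [213. 220.] [ 0.4254 -0.1847  0.    ] [ 0.4245 -0.2131  0.0119]
```

Run:
```python
import cv2
a=cv2.imread('pics/top0.png')[130:300,150:400]; cv2.imwrite('pics/c1.png',cv2.resize(a,None,fx=3.2,fy=3.2,interpolation=cv2.INTER_CUBIC))
a=cv2.imread('pics/side0.png')[150:310,150:350]; cv2.imwrite('pics/c2.png',cv2.resize(a,None,fx=3.7,fy=3.7,interpolation=cv2.INTER_CUBIC))
```

```text
(no output)
```

View pics/c1.png

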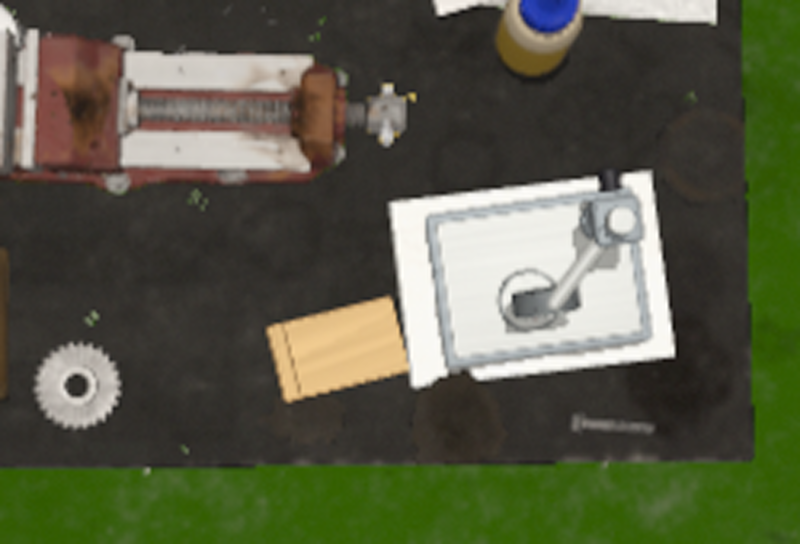

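View pics/c2.png

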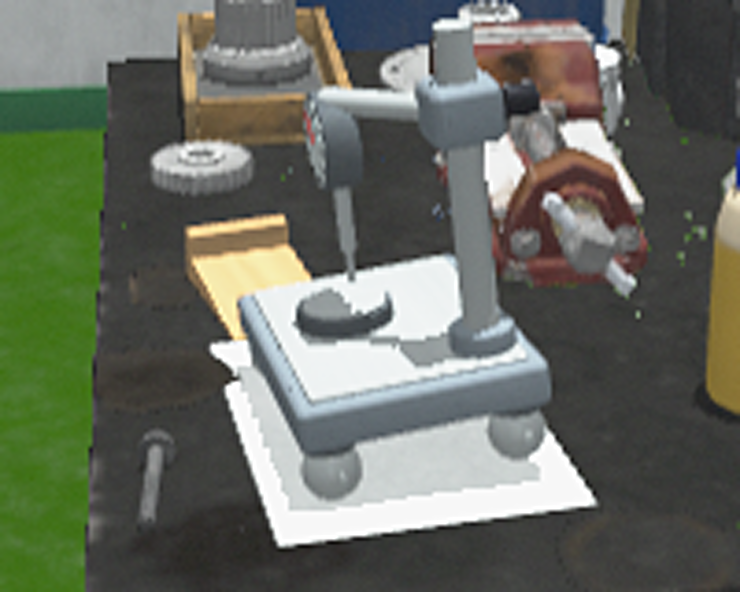

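The top crop shows the wedge with its heel on the left, at crop corners (268,326) and (288,403). Its thin end is at (390,296) to (408,372), pointing at the near left corner of the plate (450,365). The side crop confirms the lean and the raised heel. Next I fit both poses.

```bash
cat > fit.py <<'E'
from h import *
from scipy.optimize import least_squares
np.set_printoptions(precision=4,suppress=True)
def wedge_fit(n,I,box):
    x0,y0,x1,y1=box; hsv=cv2.cvtColor(I,cv2.COLOR_RGB2HSV)
    m=((hsv[...,0]>8)&(hsv[...,0]<28)&(hsv[...,1]>70)&(hsv[...,2]>110)).astype(np.uint8)
    k=np.zeros_like(m);k[y0:y1,x0:x1]=m[y0:y1,x0:x1]
    return k
if __name__=='__main__':
    f=np.load('top0.npz');I,D=f['I'],f['D']
    k=wedge_fit('top',I,(225,215,285,262))
    c=max(cv2.findContours(k,0,1)[0],key=cv2.contourArea); r=cv2.minAreaRect(c); print(r,k.sum())
    b=cv2.boxPoints(r)
    u=np.array(sorted(b.tolist())); left,right=u[:2],u[2:]
    L=np.array([px2w('top',*p,z=.03) for p in left]); Rr=np.array([px2w('top',*p,z=.001) for p in right])
    hm,tm=L.mean(0),Rr.mean(0); d=(tm-hm)[:2]
    print('heel',L,'tip',Rr,'len',np.hypot(*d),'yaw',np.degrees(np.arctan2(d[1],d[0])))
    cr=np.array([(430,212),(450,365),(650,335),(632,190)])/3.2+[150,130]
    P=cloud('top',D); msk=np.zeros(D.shape,np.uint8); cc=cr.mean(0); cv2.fillPoly(msk,[np.int32(cc+(cr-cc)*.85)],1)
    Q=P[(msk>0)&(D>0)&(P[...,2]<.07)&(P[...,2]>.03)]
    for _ in range(6):
        A=np.c_[Q[:,:2],np.ones(len(Q))]; s=np.linalg.lstsq(A,Q[:,2],rcond=None)[0]; e=np.abs(A@s-Q[:,2]); Q=Q[e<max(.004,2*np.median(e))]
    nrm=np.array([-s[0],-s[1],1]);nrm/=np.linalg.norm(nrm); print('plane',s,len(Q),'tilt',np.degrees(np.arccos(nrm[2])),'tilt dir',np.degrees(np.arctan2(nrm[1],nrm[0])))
    C=[]
    for p in cr:
        a=px2w('top',*p,z=0);o=px2w('top',*p,z=.1); t=(s[0]*a[0]+s[1]*a[1]+s[2])/(.1-(s[:2]@(o-a)[:2])); C.append(a+t*(o-a))
    C=np.array(C); print(C, [np.linalg.norm(C[i]-C[(i+1)%4]) for i in range(4)])
    ctr=C.mean(0); ex=(C[0]+C[3]-C[1]-C[2]); ex/=np.linalg.norm(ex); ey=np.cross(nrm,ex)
    base=ctr-.045*ex+.065*ey; zt=(base[2])/nrm[2]; sf=base-nrm*zt; print('short foot',sf,'plate top above short foot',zt,'stand yaw',np.degrees(np.arctan2(ex[1],ex[0])))
    d2=(sf-tm)[:2]; y=d/np.hypot(*d); print('foot in wedge dir: ahead',d2@y,'lateral(left +)',-d2[0]*y[1]+d2[1]*y[0])
E
python3 fit.py
```

```text
((255.058837890625, 238.7353057861328), (24.73863410949707, 40.503448486328125), 75.96376037597656) 1007
heel [[ 0.4561 -0.1892  0.03  ]
 [ 0.3965 -0.2038  0.03  ]] tip [[ 0.4809 -0.2874  0.001 ]
 [ 0.4197 -0.3019  0.001 ]] len 0.10108884810217975 yaw -76.26455789116925
plane [ 0.0872 -0.0451 -0.0063] 1397 tilt 5.606577072869905 tilt dir 152.66321858982343
[[ 0.5405 -0.319   0.0553]
 [ 0.4236 -0.3329  0.0457]
 [ 0.4446 -0.4849  0.0544]
 [ 0.5547 -0.4726  0.0634]] [np.float64(0.11811942589205912), np.float64(0.15372320767684722), np.float64(0.11112949353055074), np.float64(0.15446990672078012)]
short foot [ 0.4433 -0.3451  0.    ] plate top above short foot 0.04772495940323816 stand yaw 6.619530707888197
foot in wedge dir: ahead 0.047347669045994634 lateral(left +) -0.01880630518771701
```

Run:
```python
from h import *
from scipy.spatial.transform import Rotation as Ro
np.set_printoptions(precision=3,suppress=True)
o=get_obs(); print(Ro.from_euler('xyz',o['orientation'],degrees=True).as_matrix(),o['joint_pos'])
P=cloud('top',np.load('top0.npz')['D']).reshape(-1,3)
for x in (.2,.3,.4,.5,.6):
    print(x,[ (round(y,1),round(float(P[(abs(P[:,0]-x)<.05)&(abs(P[:,1]-y)<.05)][:,2].max(initial=-1)),3)) for y in np.arange(.7,-.5,-.1)])
```

```text
[[ 0.    -0.411 -0.912]
 [ 0.    -0.912  0.411]
 [-1.    -0.    -0.   ]] [ 82.224  20.546   0.682   0.001 -70.134 -16.507]
0.2 [(np.float64(0.7), -0.782), (np.float64(0.6), -0.782), (np.float64(0.5), -0.782), (np.float64(0.4), -0.783), (np.float64(0.3), -0.782), (np.float64(0.2), 0.003), (np.float64(0.1), 0.007), (np.float64(0.0), 0.004), (np.float64(-0.1), 0.006), (np.float64(-0.2), 0.001), (np.float64(-0.3), -0.785), (np.float64(-0.4), -0.206)]
0.3 [(np.float64(0.7), -0.785), (np.float64(0.6), -0.782), (np.float64(0.5), -0.782), (np.float64(0.4), -0.785), (np.float64(0.3), -0.781), (np.float64(0.2), 0.007), (np.float64(0.1), 0.005), (np.float64(0.0), 0.004), (np.float64(-0.1), 0.006), (np.float64(-0.2), 0.004), (np.float64(-0.3), 0.006), (np.float64(-0.4), 0.003)]
0.4 [(np.float64(0.7), -0.783), (np.float64(0.6), -0.782), (np.float64(0.5), -1.0), (np.float64(0.4), -1.0), (np.float64(0.3), -1.0), (np.float64(0.2), 0.075), (np.float64(0.1), 0.073), (np.float64(0.0), 0.043), (np.float64(-0.1), 0.022), (np.float64(-0.2), 0.036), (np.float64(-0.3), 1.222), (np.float64(-0.4), 0.056)]
0.5 [(np.float64(0.7), -0.783), (np.float64(0.6), -0.782), (np.float64(0.5), -1.0), (np.float64(0.4), -1.0), (np.float64(0.3), -1.0), (np.float64(0.2), 0.076), (np.float64(0.1), 0.077), (np.float64(0.0), 0.044), (np.float64(-0.1), 0.009), (np.float64(-0.2), 0.034), (np.float64(-0.3), 0.06), (np.float64(-0.4), 0.22)]
0.6 [(np.float64(0.7), -0.777), (np.float64(0.6), -0.784), (np.float64(0.5), -1.0), (np.float64(0.4), -1.0), (np.float64(0.3), -1.0), (np.float64(0.2), 0.063), (np.float64(0.1), 0.06), (np.float64(0.0), 0.089), (np.float64(-0.1), 0.083), (np.float64(-0.2), 0.081), (np.float64(-0.3), 0.076), (np.float64(-0.4), 0.187)]
```

View pics/top0.png

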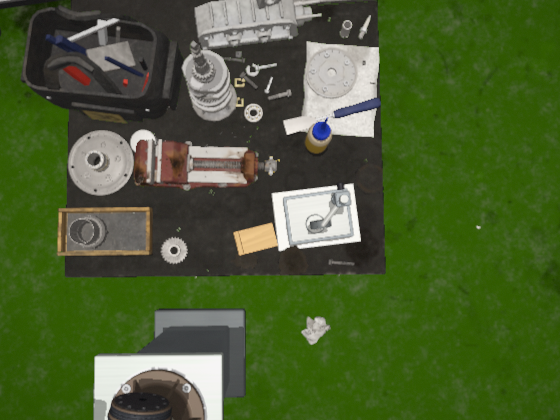

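The full top view shows clear space around the heel. The tallest thing on the way is about 0.09 m, so I cross at z 0.2.

```bash
R='x'; python3 -m pendant '[{"claw":25,"linear":[0,22.9,-26],"twist":0},{"claw":25,"linear":[0,22.9,-26],"twist":0},{"claw":25,"linear":[0,22.9,-26],"twist":0},{"claw":25,"linear":[0,22.9,-26],"twist":0},{"claw":25,"linear":[0,22.9,-26],"twist":0},{"claw":25,"linear":[0,22.9,-26],"twist":0},{"claw":25,"linear":[0,22.9,-26],"twist":0},{"claw":25,"linear":[0,22.9,-26],"twist":0},{"claw":25,"linear":[0,22.9,-26],"twist":0},{"claw":25,"linear":[0,22.9,-26],"twist":0}]'
python3 -m pendant '[{"claw":25,"linear":[0,25.7,-16],"twist":0},{"claw":25,"linear":[0,25.7,-16],"twist":0},{"claw":25,"linear":[0,25.7,-16],"twist":0},{"claw":25,"linear":[0,25.7,-16],"twist":0},{"claw":25,"linear":[0,25.7,-16],"twist":0},{"claw":25,"linear":[0,25.7,-16],"twist":0},{"claw":25,"linear":[0,25.7,-16],"twist":0},{"claw":25,"linear":[0,25.7,-16],"twist":0},{"claw":25,"linear":[0,25.7,-16],"twist":0},{"claw":25,"linear":[0,25.7,-16],"twist":0}]'
python3 -m pendant '[{"claw":25,"linear":[0,32,-5],"twist":0},{"claw":25,"linear":[0,32,-5],"twist":0},{"claw":25,"linear":[0,32,-5],"twist":0},{"claw":25,"linear":[0,32,-5],"twist":0},{"claw":25,"linear":[0,32,-5],"twist":0},{"claw":25,"linear":[0,0,0],"twist":0.12},{"claw":25,"linear":[0,0,0],"twist":0.12},{"claw":25,"linear":[0,0,0],"twist":0.12},{"claw":25,"linear":[0,0,0],"twist":0.12},{"claw":25,"linear":[0,0,0],"twist":0.12}]'
```

```text
clock: 1.83
tool_pos: [0.4208, 0.2981, 0.2023]
orientation: [-102.6, 90.0, 53.1]
force: [0.1, 0.2, -0.1]
opening: 0.0278
clock: 2.67
tool_pos: [0.4605, -0.0019, 0.2024]
orientation: [-133.5, 89.9, 22.3]
force: [0.3, 0.0, -0.5]
opening: 0.0247
clock: 3.5
tool_pos: [0.4175, -0.1568, 0.2022]
orientation: [-120.5, 90.0, 0.5]
force: [0.3, 0.6, 0.5]
opening: 0.0247
```

```bash
python3 -m pendant '[{"claw":25,"linear":[0,0,0],"twist":0.102},{"claw":25,"linear":[0,0,0],"twist":0.102},{"claw":25,"linear":[0,0,0],"twist":0.103},{"claw":25,"linear":[0,0,0],"twist":0},{"claw":25,"linear":[0,0,0],"twist":0},{"claw":25,"linear":[0,0,0],"twist":0},{"claw":25,"linear":[0,0,0],"twist":0},{"claw":25,"linear":[0,0,0],"twist":0},{"claw":25,"linear":[0,0,0],"twist":0},{"claw":25,"linear":[0,0,0],"twist":0}]'
python3 - <<'E'
from h import *
from scipy.spatial.transform import Rotation as Ro
np.set_printoptions(precision=4,suppress=True)
o=get_obs(); print(Ro.from_euler('xyz',o['orientation'],degrees=True).as_matrix(),o['joint_pos'],o['tool_pos'])
I,D=snapshot('wrist');c=camera_params('wrist'); save(I,'w1.png');np.savez('w1',I=I,D=D)
for k in('wedge_tip','wedge_heel','short_foot'):
    for b in boxes_of('wrist',k)[:1]: print(k,b,px2w('wrist',*b['xy'],z={'wedge_heel':.015}.get(k,0)))
for p in [(.4263,-.1965,.03),(.450,-.2947,0),(.4433,-.3451,0)]: print(w2px('wrist',p))
E
```

```text
clock: 4.33
tool_pos: [0.4176, -0.1566, 0.202]
orientation: [162.0, 90.0, -94.2]
force: [1.1, 0.0, -1.1]
opening: 0.0248
[[-0.     -0.9712 -0.2383]
 [-0.     -0.2383  0.9712]
 [-1.      0.     -0.    ]] [  4.918   -1.6891 -26.6358   0.0013 -65.0534   8.8701] [ 0.4176 -0.1566  0.202 ]
wedge_tip {'xy': [281.7, 87.4], 'confidence': 0.94} [ 0.4373 -0.2518  0.    ]
wedge_heel {'xy': [279.3, 92.2], 'confidence': 0.96} [ 0.4383 -0.2459  0.015 ]
[279.1667 147.4619]
[279.6234  38.2583]
[299.6681 -17.3834]
```

View pics/w1.png

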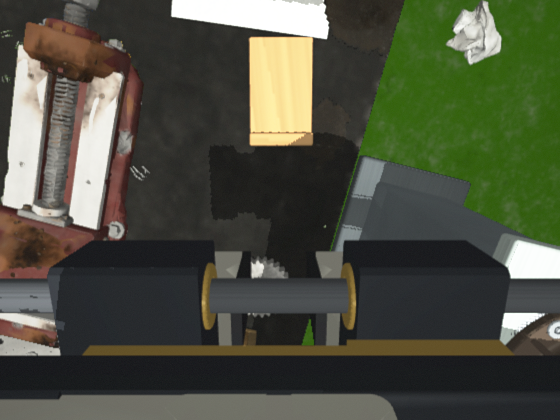

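The wrist view shows the heel's back edge at row 146 and the tip at row 38. The centre column is 281, against about 279 predicted, so the fit holds and the wedge sits about 1.5 mm to the right. Next I go down behind the heel.

```bash
python3 -m pendant '[{"claw":25,"linear":[24,0.3,0],"twist":0},{"claw":25,"linear":[24,0.3,0],"twist":0},{"claw":25,"linear":[24,0.3,0],"twist":0},{"claw":25,"linear":[24,0.3,0],"twist":0},{"claw":25,"linear":[24,0.3,0],"twist":0},{"claw":25,"linear":[24,0.3,0],"twist":0},{"claw":25,"linear":[24,0.3,0],"twist":0},{"claw":25,"linear":[24,0.3,0],"twist":0},{"claw":25,"linear":[0,0,-8],"twist":0},{"claw":25,"linear":[0,0,-8],"twist":0}]'
python3 -m pendant '[{"claw":25,"linear":[0,0,-3],"twist":0},{"claw":25,"linear":[0,0,-3],"twist":0},{"claw":25,"linear":[0,0,-3],"twist":0},{"claw":25,"linear":[0,0,-3],"twist":0},{"claw":25,"linear":[0,0,-2],"twist":0},{"claw":25,"linear":[0,0,-2],"twist":0},{"claw":25,"linear":[0,0,-2],"twist":0},{"claw":25,"linear":[0,0,-2],"twist":0},{"claw":25,"linear":[0,0,0],"twist":0},{"claw":25,"linear":[0,0,0],"twist":0}]'
python3 - <<'E'
from h import *
I,D=snapshot('wrist'); save(I,'w2.png');np.savez('w2',I=I,D=D)
print(get_obs()['clock'])
E
```

```text
clock: 5.37
tool_pos: [0.4184, -0.1731, 0.0094]
orientation: [82.4, 89.8, -173.8]
force: [1.0, -0.3, -0.1]
opening: 0.025
clock: 6.2
tool_pos: [0.4237, -0.1922, 0.0099]
orientation: [74.8, 90.0, 178.6]
force: [-0.5, 1.2, 0.1]
opening: 0.0249
6.25
```

View pics/w2.png

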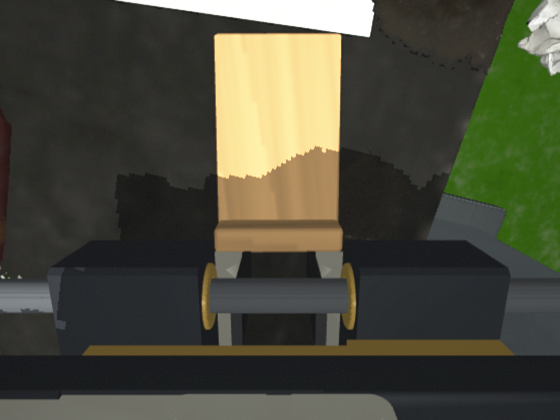

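```bash
cat > wt.py <<'E'
from h import *
import sys
np.set_printoptions(precision=4,suppress=True)
F=np.array([.4433,-.3451])
def rep(l,r,bl,br):
    a,b=[px2w('wrist',*p,z=.0012) for p in(l,r)]; c,d=[px2w('wrist',*p,z=.03) for p in(bl,br)]
    m=((a+b)/2)[:2]; k=((c+d)/2)[:2]; h=(m-k)/np.hypot(*(m-k)); q=F-m
    print('tip',m,'heeltop',k,'len',np.hypot(*(m-k)),'yaw',np.degrees(np.arctan2(h[1],h[0])),'edge width',np.hypot(*(a-b)[:2]),'foot ahead',q@h,'lat',-q[0]*h[1]+q[1]*h[0])
E
python3 - <<'E'
from wt import *
rep((214.5,34),(340.5,34),(215,249.5),(341.5,250))
E
```

```text
tip [ 0.449  -0.2958] heeltop [ 0.4252 -0.2001] len 0.09864324203288617 yaw -75.98524612130672 edge width 0.06014784845674422 foot ahead 0.046477744077838286 lat -0.01751704041765926
```

```bash
python3 -m pendant '[{"claw":25,"linear":[0,-0.6,-1.7],"twist":0.011},{"claw":25,"linear":[0,-0.6,-1.7],"twist":0.011},{"claw":25,"linear":[0,-0.6,-1.7],"twist":0.011},{"claw":25,"linear":[0,-0.6,-1.7],"twist":0.011},{"claw":25,"linear":[0,-0.6,-1.7],"twist":0.011},{"claw":25,"linear":[0,-0.6,-1.7],"twist":0.011},{"claw":25,"linear":[0,-0.6,-1.7],"twist":0.011},{"claw":25,"linear":[0,-0.6,-1.7],"twist":0.011},{"claw":25,"linear":[0,-0.6,-1.7],"twist":0.011},{"claw":25,"linear":[0,-0.6,-1.7],"twist":0.011}]'
python3 -m pendant '[{"claw":25,"linear":[0,-0.6,-1.7],"twist":0.011},{"claw":25,"linear":[0,-0.6,-1.7],"twist":0.011},{"claw":25,"linear":[0,-0.6,-1.7],"twist":0.011},{"claw":25,"linear":[0,-0.6,-1.7],"twist":0.011},{"claw":25,"linear":[0,-0.6,-1.7],"twist":0.011},{"claw":25,"linear":[0,-0.6,-1.7],"twist":0.011},{"claw":25,"linear":[0,-0.6,-1.7],"twist":0.011},{"claw":25,"linear":[0,-0.6,-1.7],"twist":0.011},{"claw":25,"linear":[0,-0.6,-1.7],"twist":0.011},{"claw":25,"linear":[0,-0.6,-1.7],"twist":0.011}]'
python3 - <<'E'
from h import *
I,D=snapshot('wrist'); save(I,'w3.png');np.savez('w3',I=I,D=D)
print(get_obs()['clock'])
E
```

```text
clock: 7.08
tool_pos: [0.433, -0.2078, 0.0099]
orientation: [75.6, 90.0, 172.9]
force: [-0.1, -0.1, -0.0]
opening: 0.0247
clock: 7.92
tool_pos: [0.4403, -0.2243, 0.01]
orientation: [-138.6, 90.0, -47.5]
force: [-0.1, 1.0, 0.5]
opening: 0.0249
7.9667
```

View pics/w3.png

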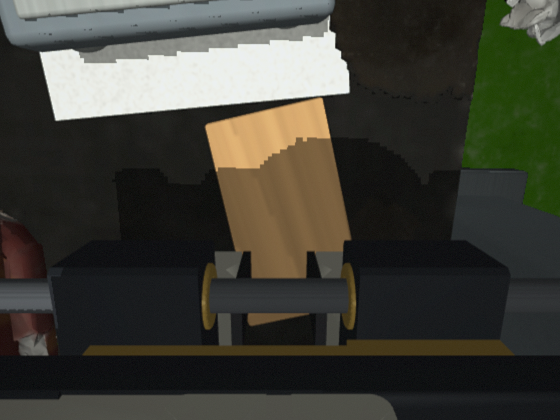

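Run:
```python
from wt import *
o=get_obs(); t=o['tool_pos']; print(o['clock'],o['force'],w2px('wrist',t),w2px('wrist',[t[0],t[1],.06]))
print(-cam('wrist')[1].T@cam('wrist')[2])
rep((206,126),(323,98),(250,325),(308,317))
for p in [(206,126),(323,98),(250,325),(280,320),(350,240)]:
  D=np.load('w3.npz')['D']; print(p,px2w('wrist',*p,z=0),px2w('wrist',p[0],p[1],d=D[p[1]-3,p[0]]))
D2=np.load('w2.npz')['D'];P=cloud('wrist',D); print(P[100:330:12,280])
I,D=snapshot('top');save(I,'top1.png');np.savez('top1',I=I,D=D)
a=cv2.imread('pics/top1.png')[170:290,190:390]; cv2.imwrite('pics/c3.png',cv2.resize(a,None,fx=4,fy=4,interpolation=cv2.INTER_CUBIC))
```

```text
7.9667 [ 0.4421 -0.4887 -1.3751] [277.4623 251.1885] [276.9836 295.1609]
[ 0.441  -0.2926  0.1939]
tip [ 0.4485 -0.2952] heeltop [ 0.4391 -0.1952] len 0.1004438854247995 yaw -84.61322447232308 edge width 0.06042743657205461 foot ahead 0.049179592291693976 lat -0.00990078500540546
(206, 126) [ 0.4781 -0.2879  0.    ] [ 0.4779 -0.2879  0.001 ]
(323, 98) [ 0.4191 -0.3026 -0.    ] [ 0.4193 -0.3025  0.0014]
(250, 325) [ 0.4557 -0.1744  0.    ] [ 0.4533 -0.1935  0.0314]
(280, 320) [ 0.4381 -0.1781  0.    ] [ 0.4386 -0.1971  0.0323]
(350, 240) [ 0.4005 -0.2281  0.    ] [ 0.4033 -0.2325  0.0133]
[[ 0.4406 -0.3012  0.0012]
 [ 0.4405 -0.2954  0.0032]
 [ 0.4404 -0.2896  0.0043]
 [ 0.4403 -0.2838  0.0057]
 [ 0.4401 -0.2779  0.0057]
 [ 0.44   -0.2721  0.0071]
 [ 0.4399 -0.266   0.0071]
 [ 0.4398 -0.2602  0.0088]
 [ 0.4397 -0.254   0.009 ]
 [ 0.4396 -0.248   0.0103]
 [ 0.4394 -0.2418  0.0106]
 [ 0.4393 -0.2355  0.0111]
 [ 0.4392 -0.2297  0.0134]
 [ 0.4391 -0.2233  0.0138]
 [ 0.439  -0.2174  0.0157]
 [ 0.44   -0.2565  0.1154]
 [ 0.44   -0.2547  0.1179]
 [ 0.44   -0.2525  0.1194]
 [ 0.4386 -0.1987  0.0313]
 [ 0.4381 -0.1736  0.0013]]
```

View pics/c3.png

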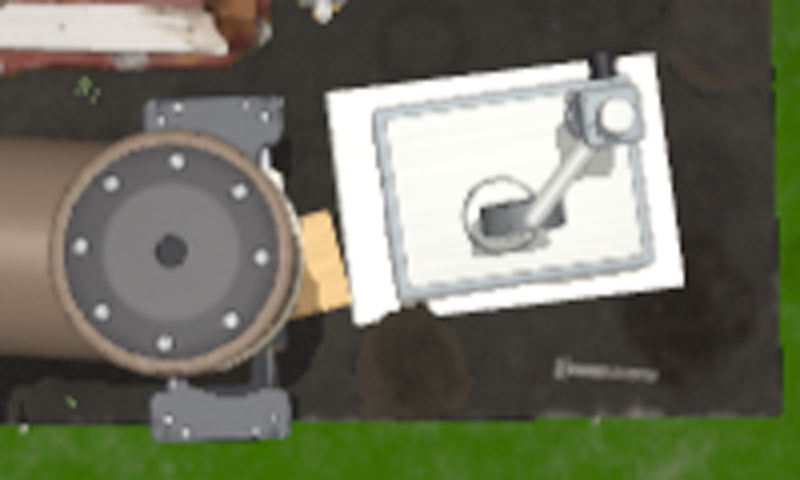

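Run:
```python
from wt import *
P=cloud('wrist',np.load('w3.npz')['D']); 
for c in (225,240,318,332): print(c,P[225:350:10,c].round(3).tolist())
P=cloud('wrist',np.load('w3.npz')['D']); print(P[322,215:345:8].round(3).tolist()); print(get_obs()['joint_pos'],get_obs()['tau'])
```

```text
225 [[0.469, -0.236, 0.001], [0.469, -0.23, 0.001], [0.469, -0.224, -0.0], [0.463, -0.236, 0.046], [0.461, -0.235, 0.055], [0.46, -0.236, 0.067], [0.452, -0.256, 0.118], [0.452, -0.254, 0.119], [0.452, -0.252, 0.119], [0.456, -0.234, 0.092], [0.456, -0.231, 0.094], [0.456, -0.228, 0.094], [0.451, -0.247, 0.127]]
240 [[0.46, -0.238, 0.01], [0.46, -0.233, 0.011], [0.46, -0.228, 0.013], [0.456, -0.235, 0.045], [0.456, -0.234, 0.053], [0.455, -0.234, 0.063], [0.449, -0.256, 0.117], [0.449, -0.254, 0.118], [0.449, -0.252, 0.119], [0.453, -0.228, 0.082], [0.453, -0.224, 0.081], [0.453, -0.22, 0.082], [0.448, -0.247, 0.127]]
318 [[0.42, -0.239, 0.011], [0.42, -0.235, 0.013], [0.42, -0.23, 0.014], [0.423, -0.237, 0.047], [0.424, -0.235, 0.053], [0.425, -0.234, 0.062], [0.431, -0.256, 0.118], [0.431, -0.254, 0.118], [0.432, -0.253, 0.12], [0.426, -0.228, 0.081], [0.441, -0.292, 0.194], [0.426, -0.221, 0.082], [0.432, -0.248, 0.127]]
332 [[0.413, -0.24, 0.012], [0.412, -0.235, 0.012], [0.412, -0.229, 0.012], [0.417, -0.236, 0.046], [0.419, -0.236, 0.057], [0.42, -0.236, 0.066], [0.428, -0.256, 0.118], [0.428, -0.255, 0.119], [0.428, -0.252, 0.12], [0.423, -0.234, 0.092], [0.424, -0.232, 0.094], [0.423, -0.229, 0.094], [0.429, -0.248, 0.128]]
[[0.456, -0.242, 0.109], [0.456, -0.234, 0.097], [0.456, -0.225, 0.082], [0.453, -0.225, 0.082], [0.457, -0.177, 0.001], [0.451, -0.194, 0.03], [0.447, -0.195, 0.031], [0.443, -0.177, 0.001], [0.439, -0.177, 0.001], [0.434, -0.178, 0.002], [0.429, -0.177, 0.001], [0.425, -0.178, 0.001], [0.427, -0.217, 0.067], [0.426, -0.226, 0.082], [0.424, -0.227, 0.083], [0.424, -0.236, 0.098], [0.424, -0.243, 0.11]]
[ -4.1628  16.2304 -35.4733   0.0024 -38.2929   5.2573] [ -0.1018 -42.2945  19.4334   4.6177   0.0274  -0.1314]
```

The wedge has not moved: its tip still measures (0.4485, -0.2952). The depth shows the fingers ending about 30 mm higher than the reported TCP, so they passed over the heel. I'll rise, go back behind it, then lower further while watching the force.

```bash
python3 -m pendant '[{"claw":25,"linear":[-15,0,0],"twist":0},{"claw":25,"linear":[-15,0,0],"twist":0},{"claw":25,"linear":[0,4.5,12.4],"twist":0},{"claw":25,"linear":[0,4.5,12.4],"twist":0},{"claw":25,"linear":[0,4.5,12.4],"twist":0},{"claw":25,"linear":[0,4.5,12.4],"twist":0},{"claw":25,"linear":[0,4.5,12.4],"twist":0},{"claw":25,"linear":[0,0,0],"twist":-0.11},{"claw":25,"linear":[0,0,0],"twist":-0.11},{"claw":25,"linear":[15,0,0],"twist":0}]'
python3 -m pendant '[{"claw":25,"linear":[13,0,0],"twist":0},{"claw":25,"linear":[3,0,0],"twist":0},{"claw":25,"linear":[2,0,0],"twist":0},{"claw":25,"linear":[2,0,0],"twist":0},{"claw":25,"linear":[2,0,0],"twist":0},{"claw":25,"linear":[2,0,0],"twist":0},{"claw":25,"linear":[0,0,0],"twist":0},{"claw":25,"linear":[0,0,0],"twist":0},{"claw":25,"linear":[0,0,0],"twist":0},{"claw":25,"linear":[0,0,0],"twist":0}]'
python3 - <<'E'
from wt import *
I,D=snapshot('wrist'); P=cloud('wrist',D); save(I,'w4.png')
o=get_obs();print(o['tool_pos'],o['force'],P[236:270:3,232].round(3).tolist())
E
```

```text
clock: 8.85
tool_pos: [0.4186, -0.1623, 0.027]
orientation: [-106.7, 89.7, -2.5]
force: [1.6, -0.4, -0.6]
opening: 0.0249
clock: 9.68
tool_pos: [0.4166, -0.1626, 0.0012]
orientation: [-104.4, 90.0, -0.7]
force: [1.0, -1.1, -0.2]
opening: 0.0255
[ 0.4166 -0.1626  0.0011] [-0.1751 -0.5181 -0.4589] [[0.442, -0.165, 0.001], [0.441, -0.164, 0.002], [0.441, -0.161, 0.0], [0.441, -0.16, 0.0], [0.44, -0.158, 0.001], [0.439, -0.168, 0.031], [0.438, -0.169, 0.037], [0.438, -0.169, 0.039], [0.437, -0.169, 0.043], [0.437, -0.17, 0.046], [0.437, -0.169, 0.048], [0.436, -0.168, 0.047]]
```

```bash
python3 -m pendant '[{"claw":25,"linear":[2,0,0],"twist":0},{"claw":25,"linear":[2,0,0],"twist":0},{"claw":25,"linear":[2,0,0],"twist":0},{"claw":25,"linear":[2,0,0],"twist":0},{"claw":25,"linear":[2,0,0],"twist":0},{"claw":25,"linear":[2,0,0],"twist":0},{"claw":25,"linear":[2,0,0],"twist":0},{"claw":25,"linear":[2,0,0],"twist":0},{"claw":25,"linear":[0,0,0],"twist":0},{"claw":25,"linear":[0,0,0],"twist":0}]'
python3 - <<'E'
from wt import *
I,D=snapshot('wrist'); P=cloud('wrist',D); save(I,'w5.png')
o=get_obs();print(o['tool_pos'],o['force'],P[236:270:3,232].round(3).tolist(),P[236:270:3,328].round(3).tolist())
E
```

```text
clock: 10.57
tool_pos: [0.4164, -0.1626, -0.0152]
orientation: [80.3, 90.0, -175.9]
force: [0.4, 0.2, -0.5]
opening: 0.0249
[ 0.4165 -0.1626 -0.0151] [-0.3004  0.3344  0.4017] [[0.441, -0.17, 0.0], [0.44, -0.169, 0.001], [0.44, -0.168, 0.002], [0.44, -0.167, 0.002], [0.439, -0.165, 0.002], [0.438, -0.169, 0.015], [0.438, -0.169, 0.019], [0.438, -0.169, 0.022], [0.437, -0.169, 0.027], [0.437, -0.169, 0.03], [0.436, -0.169, 0.032], [0.436, -0.168, 0.033]] [[0.396, -0.182, 0.002], [0.396, -0.18, 0.0], [0.396, -0.179, 0.002], [0.395, -0.177, 0.002], [0.395, -0.176, 0.001], [0.398, -0.179, 0.016], [0.398, -0.179, 0.019], [0.398, -0.179, 0.023], [0.399, -0.179, 0.027], [0.399, -0.178, 0.029], [0.4, -0.179, 0.033], [0.399, -0.178, 0.034]]
```

```bash
python3 -m pendant '[{"claw":25,"linear":[2,0,0],"twist":0},{"claw":25,"linear":[2,0,0],"twist":0},{"claw":25,"linear":[0,0,-6],"twist":0},{"claw":25,"linear":[0,0,-6],"twist":0},{"claw":25,"linear":[0,0,-6],"twist":0},{"claw":25,"linear":[0,0,-5],"twist":0},{"claw":25,"linear":[0,0,-2],"twist":0},{"claw":25,"linear":[0,0,-2],"twist":0},{"claw":25,"linear":[0,0,-1.5],"twist":0},{"claw":25,"linear":[0,0,-1.5],"twist":0}]'
python3 -m pendant '[{"claw":25,"linear":[0,-0.6,-1.7],"twist":0.011},{"claw":25,"linear":[0,-0.6,-1.7],"twist":0.011},{"claw":25,"linear":[0,-0.6,-1.7],"twist":0.011},{"claw":25,"linear":[0,-0.6,-1.7],"twist":0.011},{"claw":25,"linear":[0,-0.6,-1.7],"twist":0.011},{"claw":25,"linear":[0,-0.6,-1.7],"twist":0.011},{"claw":25,"linear":[0,-0.6,-1.7],"twist":0.011},{"claw":25,"linear":[0,-0.6,-1.7],"twist":0.011},{"claw":25,"linear":[0,-0.6,-1.7],"twist":0.011},{"claw":25,"linear":[0,-0.6,-1.7],"twist":0.011}]'
python3 - <<'E'
from h import *
I,D=snapshot('wrist'); save(I,'w6.png');np.savez('w6',I=I,D=D)
print(get_obs()['clock'])
E
```

```text
clock: 11.45
tool_pos: [0.4235, -0.1919, -0.0191]
orientation: [51.9, 90.0, 155.6]
force: [0.6, 0.4, 0.3]
opening: 0.025
clock: 12.28
tool_pos: [0.4328, -0.2074, -0.019]
orientation: [72.9, 90.0, 170.2]
force: [0.1, 0.6, -0.8]
opening: 0.0251
12.3333
```

View pics/w6.png

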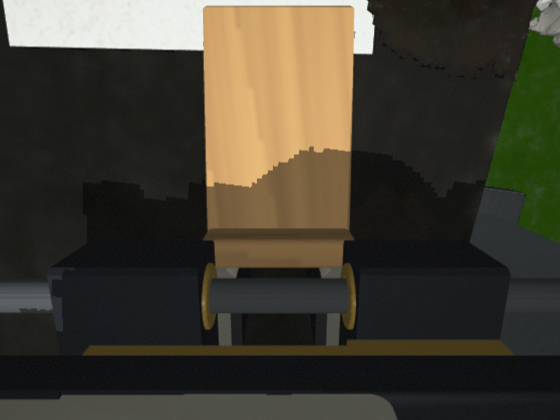

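The wedge now follows squarely, with its tip at row 6, columns 204 to 353. I measure it, then continue.

```bash
python3 - <<'E'
from wt import *
rep((204,7),(353,7),(204,237),(353,237))
o=get_obs();t=np.array(o['tool_pos'][:2]);m=np.mean([px2w('wrist',u,7,z=.0012) for u in(204,353)],0)[:2]; print(o['orientation'],'TCP->tip',np.hypot(*(m-t)))
E
python3 -m pendant '[{"claw":25,"linear":[0,-0.6,-1.7],"twist":0.011},{"claw":25,"linear":[0,-0.6,-1.7],"twist":0.011},{"claw":25,"linear":[0,-0.6,-1.7],"twist":0.011},{"claw":25,"linear":[0,-0.6,-1.7],"twist":0.011},{"claw":25,"linear":[0,-0.6,-1.7],"twist":0.011},{"claw":25,"linear":[0,-0.6,-1.7],"twist":0.011},{"claw":25,"linear":[0,-0.6,-1.7],"twist":0.011},{"claw":25,"linear":[0,-0.6,-1.7],"twist":0.011},{"claw":25,"linear":[0,0,0],"twist":0},{"claw":25,"linear":[0,0,0],"twist":0}]'
python3 - <<'E'
from wt import *
from scipy.spatial.transform import Rotation as Ro
I,D=snapshot('wrist'); save(I,'w7.png');np.savez('w7',I=I,D=D)
o=get_obs();print(Ro.from_euler('xyz',o['orientation'],degrees=True).as_matrix()[:2])
for n in ('wrist',):
  for b in boxes_of(n,'short_foot')[:1]: print(b,px2w(n,*b['xy'],z=0))
E
```

```text
tip [ 0.4467 -0.3176] heeltop [ 0.4355 -0.2314] len 0.08694859021155243 yaw -82.59376107337296 edge width 0.05944302667551082 foot ahead 0.02683257148821201 lat -0.006900405456553222
[-136.5979   89.9915  -39.2504] TCP->tip 0.11082964503392395
clock: 13.17
tool_pos: [0.4388, -0.2205, -0.0191]
orientation: [-173.0, 90.0, -80.6]
force: [0.3, 0.4, 0.7]
opening: 0.0247
[[-0.     -0.9991 -0.042 ]
 [-0.0001 -0.042   0.9991]]
{'xy': [55.3, 7.4], 'confidence': 0.74} [ 0.5325 -0.3276  0.    ]
```

View pics/w7.png

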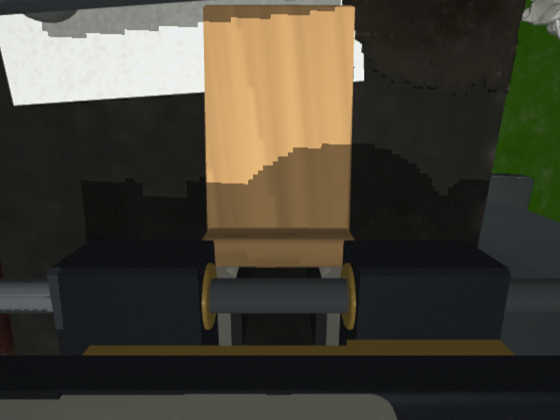

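Aim: the foot is 14 mm ahead of the tip and about 1 mm off the centre line, so I need about 58 mm straight. First 20 mm, then on while watching the force.

```bash
python3 -m pendant '[{"claw":25,"linear":[0,0,-2],"twist":0},{"claw":25,"linear":[0,0,-2],"twist":0},{"claw":25,"linear":[0,0,-2],"twist":0},{"claw":25,"linear":[0,0,-2],"twist":0},{"claw":25,"linear":[0,0,-2],"twist":0},{"claw":25,"linear":[0,0,-2],"twist":0},{"claw":25,"linear":[0,0,-2],"twist":0},{"claw":25,"linear":[0,0,-2],"twist":0},{"claw":25,"linear":[0,0,-2],"twist":0},{"claw":25,"linear":[0,0,-2],"twist":0}]'
python3 -m pendant '[{"claw":25,"linear":[0,0,-1.5],"twist":0},{"claw":25,"linear":[0,0,-1.5],"twist":0},{"claw":25,"linear":[0,0,-1.5],"twist":0},{"claw":25,"linear":[0,0,-1.5],"twist":0},{"claw":25,"linear":[0,0,-1.5],"twist":0},{"claw":25,"linear":[0,0,-1.5],"twist":0},{"claw":25,"linear":[0,0,-1.5],"twist":0},{"claw":25,"linear":[0,0,-1.5],"twist":0},{"claw":25,"linear":[0,0,-1.5],"twist":0},{"claw":25,"linear":[0,0,-1.5],"twist":0}]'
cat > tilt.py <<'E'
from h import *
np.set_printoptions(precision=4,suppress=True)
def plane(n,D,cr):
    P=cloud(n,D); msk=np.zeros(D.shape,np.uint8); cc=cr.mean(0); cv2.fillPoly(msk,[np.int32(cc+(cr-cc)*.85)],1)
    Q=P[(msk>0)&(D>0)&(P[...,2]<.07)&(P[...,2]>.03)]
    for _ in range(6):
        A=np.c_[Q[:,:2],np.ones(len(Q))]; s=np.linalg.lstsq(A,Q[:,2],rcond=None)[0]; e=np.abs(A@s-Q[:,2]); Q=Q[e<max(.004,2*np.median(e))]
    nrm=np.array([-s[0],-s[1],1]);nrm/=np.linalg.norm(nrm)
    return np.degrees(np.arccos(nrm[2])),np.degrees(nrm[:2]),len(Q)
CR=np.array([(430,212),(450,365),(650,335),(632,190)])/3.2+[150,130]
def check(tag):
    o=get_obs()
    for i in range(3):
        I,D=snapshot('top'); print('tilt',plane('top',D,CR))
    J,E=snapshot('side'); K=np.load('top0.npz')['I']
    ph=cv2.phaseCorrelate(*[np.float32(cv2.cvtColor(x,cv2.COLOR_RGB2GRAY))[185:255,295:365] for x in(K,I)]); print('top shift px (2.5mm/px)',ph)
    save(I,f'top_{tag}.png'); save(J,f'side_{tag}.png')
    a=cv2.imread(f'pics/side_{tag}.png')[205:295,195:325]; b=cv2.imread('pics/side0.png')[205:295,195:325]
    cv2.imwrite(f'pics/cs_{tag}.png',np.hstack([cv2.resize(x,None,fx=3,fy=3,interpolation=cv2.INTER_CUBIC) for x in(b,a)]))
    print(o['clock'],o['tool_pos'],o['force'])
if __name__=='__main__':
    import sys; check(sys.argv[1])
E
python3 tilt.py a
```

```text
clock: 14.1
tool_pos: [0.4396, -0.2398, -0.019]
orientation: [-0.3, 90.0, 92.1]
force: [-0.2, 8.1, 2.6]
opening: 0.0251
clock: 14.93
tool_pos: [0.4401, -0.2549, -0.019]
orientation: [9.0, 90.0, 101.4]
force: [-0.7, 6.6, 2.7]
opening: 0.025
tilt (np.float64(2.3279353733038786), array([-2.0229,  1.1508]), 1439)
tilt (np.float64(2.2801818840643744), array([-1.9964,  1.1005]), 1434)
tilt (np.float64(2.1207333764084177), array([-1.9368,  0.8626]), 1416)
top shift px (2.5mm/px) ((-0.13953745123277628, -0.5954159074256324), 0.5551990932888455)
14.9333 [ 0.4401 -0.2549 -0.019 ] [-0.6637  6.5674  2.7076]
```

```bash
python3 -m pendant '[{"claw":25,"linear":[0,0,-1.6],"twist":0},{"claw":25,"linear":[0,0,-1.6],"twist":0},{"claw":25,"linear":[0,0,-1.6],"twist":0},{"claw":25,"linear":[0,0,-1.6],"twist":0},{"claw":25,"linear":[0,0,-1.6],"twist":0},{"claw":25,"linear":[0,0,-1.6],"twist":0},{"claw":25,"linear":[0,0,-1.6],"twist":0},{"claw":25,"linear":[0,0,-1.6],"twist":0},{"claw":25,"linear":[0,0,-1.6],"twist":0},{"claw":25,"linear":[0,0,-1.6],"twist":0}]'
python3 tilt.py b
```

```text
clock: 15.97
tool_pos: [0.4408, -0.271, -0.019]
orientation: [13.7, 90.0, 106.1]
force: [-0.3, 6.9, 3.3]
opening: 0.0251
tilt (np.float64(0.6040380681999661), array([-0.596 ,  0.0979]), 1456)
tilt (np.float64(0.31335110930434923), array([-0.1944,  0.2458]), 1448)
tilt (np.float64(0.5124695202306042), array([-0.4452,  0.2538]), 1430)
top shift px (2.5mm/px) ((0.1747675168311531, -0.23618945931233526), 0.5831366987140091)
15.9667 [ 0.4408 -0.271  -0.019 ] [-0.2797  6.9036  3.3305]
```

```bash
python3 -m pendant '[{"claw":25,"linear":[0,0,-0.5],"twist":0},{"claw":25,"linear":[0,0,-0.5],"twist":0},{"claw":25,"linear":[0,0,-0.5],"twist":0},{"claw":25,"linear":[0,0,-0.5],"twist":0},{"claw":25,"linear":[0,0,-0.5],"twist":0},{"claw":25,"linear":[0,0,-0.5],"twist":0},{"claw":25,"linear":[0,0,0],"twist":0},{"claw":25,"linear":[0,0,0],"twist":0},{"claw":25,"linear":[0,0,0],"twist":0},{"claw":25,"linear":[0,0,0],"twist":0}]'
python3 tilt.py c
```

```text
clock: 17.0
tool_pos: [0.441, -0.2741, -0.019]
orientation: [23.6, 90.0, 116.0]
force: [-1.2, 5.7, 2.4]
opening: 0.0249
tilt (np.float64(0.1300802131189277), array([-0.1178,  0.0551]), 1410)
tilt (np.float64(0.23052173671799767), array([-0.2291,  0.0255]), 1415)
tilt (np.float64(0.32658789583319053), array([-0.1822,  0.271 ]), 1410)
top shift px (2.5mm/px) ((0.10209604858046362, -0.4495221805742702), 0.5927076313966586)
17.0 [ 0.441  -0.2741 -0.019 ] [-1.1704  5.6522  2.3528]
```

View pics/cs_c.png

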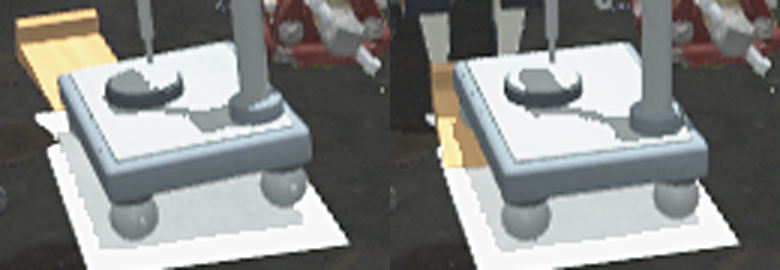

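The side view shows the far right foot down from its raised position and the plate nearly level. I inch on until the force jumps.

```bash
python3 -m pendant '[{"claw":25,"linear":[0,0,-0.5],"twist":0},{"claw":25,"linear":[0,0,0],"twist":0},{"claw":25,"linear":[0,0,-0.5],"twist":0},{"claw":25,"linear":[0,0,0],"twist":0},{"claw":25,"linear":[0,0,-0.5],"twist":0},{"claw":25,"linear":[0,0,0],"twist":0},{"claw":25,"linear":[0,0,0],"twist":0},{"claw":25,"linear":[0,0,0],"twist":0},{"claw":25,"linear":[0,0,0],"twist":0},{"claw":25,"linear":[0,0,0],"twist":0}]'
python3 tilt.py d
```

```text
clock: 18.03
tool_pos: [0.441, -0.2755, -0.019]
orientation: [24.1, 90.0, 116.5]
force: [0.4, 6.2, 2.9]
opening: 0.0251
tilt (np.float64(0.2345547250587135), array([-0.1231,  0.1996]), 1403)
tilt (np.float64(0.19208660986991358), array([ 0.1907, -0.0233]), 1369)
tilt (np.float64(0.13990186260463508), array([-0.0925, -0.1049]), 1400)
top shift px (2.5mm/px) ((0.12317303047625217, -0.365632747252171), 0.6009592340316301)
18.0333 [ 0.441  -0.2755 -0.019 ] [0.4031 6.1714 2.927 ]
```

```bash
python3 -m pendant '[{"claw":25,"linear":[0,0,-0.5],"twist":0},{"claw":25,"linear":[0,0,0],"twist":0},{"claw":25,"linear":[0,0,-0.5],"twist":0},{"claw":25,"linear":[0,0,0],"twist":0},{"claw":25,"linear":[0,0,-0.5],"twist":0},{"claw":25,"linear":[0,0,0],"twist":0},{"claw":25,"linear":[0,0,0],"twist":0},{"claw":25,"linear":[0,0,0],"twist":0},{"claw":25,"linear":[0,0,0],"twist":0},{"claw":25,"linear":[0,0,0],"twist":0}]'
python3 tilt.py e
```

```text
clock: 19.07
tool_pos: [0.441, -0.2767, -0.019]
orientation: [16.7, 90.0, 109.1]
force: [0.8, 8.5, 3.9]
opening: 0.0251
tilt (np.float64(0.08906188952216297), array([-0.0877, -0.0153]), 1357)
tilt (np.float64(0.09416162734213805), array([-0.0591, -0.0733]), 1392)
tilt (np.float64(0.18844380313981485), array([ 0.1494, -0.1149]), 1393)
top shift px (2.5mm/px) ((0.15331986314160417, -0.4870712744198613), 0.5960547166106142)
19.0667 [ 0.441  -0.2767 -0.019 ] [0.8057 8.4848 3.9385]
```

```bash
python3 -m pendant '[{"claw":25,"linear":[0,0,-0.5],"twist":0},{"claw":25,"linear":[0,0,0],"twist":0},{"claw":25,"linear":[0,0,-0.5],"twist":0},{"claw":25,"linear":[0,0,0],"twist":0},{"claw":25,"linear":[0,0,0],"twist":0},{"claw":25,"linear":[0,0,0],"twist":0},{"claw":25,"linear":[0,0,0],"twist":0},{"claw":25,"linear":[0,0,0],"twist":0},{"claw":25,"linear":[0,0,0],"twist":0},{"claw":25,"linear":[0,0,0],"twist":0}]'
python3 tilt.py f
```

```text
clock: 20.1
tool_pos: [0.441, -0.2775, -0.019]
orientation: [14.1, 90.0, 106.5]
force: [-0.7, 10.5, 4.7]
opening: 0.0254
tilt (np.float64(0.3827924308642703), array([ 0.3576, -0.1365]), 1352)
tilt (np.float64(0.1251495999473011), array([0.0653, 0.1067]), 1377)
tilt (np.float64(0.220910328278522), array([ 0.1439, -0.1676]), 1372)
top shift px (2.5mm/px) ((0.15241755099758336, -0.5360325725897965), 0.5966710150241852)
20.1 [ 0.441  -0.2775 -0.019 ] [-0.6508 10.4918  4.7495]
```

The force has risen from 6 to 10.5 N and the plate is level, so the far foot is touching. I back straight out and then rise.

```bash
python3 -m pendant '[{"claw":25,"linear":[0,0,1],"twist":0},{"claw":25,"linear":[0,0,2],"twist":0},{"claw":25,"linear":[0,0,5],"twist":0},{"claw":25,"linear":[0,0,10],"twist":0},{"claw":25,"linear":[0,0,10],"twist":0},{"claw":25,"linear":[0,0,10],"twist":0},{"claw":25,"linear":[-25,0,0],"twist":0},{"claw":25,"linear":[-30,0,0],"twist":0},{"claw":25,"linear":[-30,0,0],"twist":0},{"claw":25,"linear":[-30,0,0],"twist":0}]'
python3 -m pendant '[{"claw":25,"linear":[-20,0,10],"twist":0},{"claw":25,"linear":[-20,0,10],"twist":0},{"claw":25,"linear":[0,0,10],"twist":0},{"claw":25,"linear":[0,0,10],"twist":0},{"claw":25,"linear":[0,0,0],"twist":0},{"claw":25,"linear":[0,0,0],"twist":0},{"claw":25,"linear":[0,0,0],"twist":0},{"claw":25,"linear":[0,0,0],"twist":0},{"claw":25,"linear":[0,0,0],"twist":0},{"claw":25,"linear":[0,0,0],"twist":0}]'
python3 tilt.py g
python3 - <<'E'
from wt import *
import cv2
I,D=snapshot('wrist');save(I,'w9.png'); a=cv2.imread('pics/w9.png'); b=cv2.imread('pics/cs_g.png')
cv2.imwrite('pics/fin.png',np.vstack([cv2.resize(b,(560,194)),a[:300]]))
print([w2px('wrist',p) for p in [(.4433,-.3451,.0),(.441+.0047*.4,-.2775-.0108,.03)]])
E
```

```text
clock: 21.13
tool_pos: [0.4392, -0.2393, 0.0972]
orientation: [84.9, 90.0, 177.3]
force: [0.8, -0.4, 0.6]
opening: 0.0254
clock: 21.97
tool_pos: [0.4377, -0.2007, 0.1355]
orientation: [87.3, 89.9, 179.7]
force: [-0.2, -0.3, 0.3]
opening: 0.0249
tilt (np.float64(0.07848863866838741), array([-0.0588, -0.052 ]), 1435)
tilt (np.float64(0.2410379516977829), array([-0.2315,  0.067 ]), 1454)
tilt (np.float64(0.15328137122544627), array([-0.0077,  0.1531]), 1448)
top shift px (2.5mm/px) ((0.06936912041602739, -0.5643183359456643), 0.5913465751541985)
21.9667 [ 0.4377 -0.2007  0.1355] [-0.2253 -0.3265  0.2951]
[array([278.8117,  16.8734]), array([276.1244,  90.3405])]
```

View pics/fin.png

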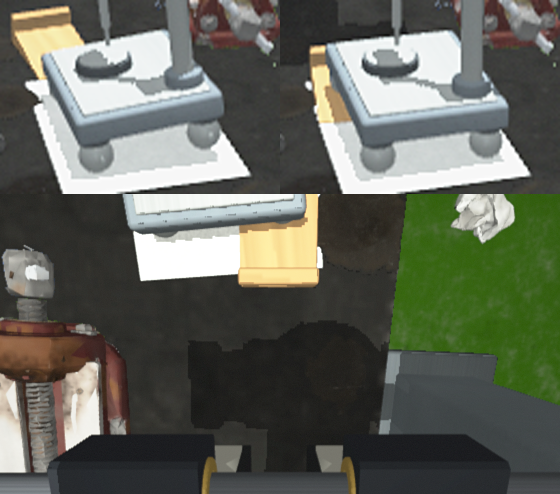

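The last view shows the stand level with both right feet down. The wedge lies flat under the near left corner (heel columns 240 to 320, centre 280), and the foot falls near column 279 to 285. Nothing else has moved, and the gripper is clear.

```bash
python3 -c "
from plant import *
close_job()"
```

```text
the job is handed in; nothing more can be done
```

I pushed the wedge thin end first under the near left foot, about 93 mm in all, and turned it about 12° on the way to line it up. The stand now reads level, and I've handed the job in. The hand-in gave no verdict.

**Last checks, with the gripper clear:**
- **Level:** the plate's tilt measured 0.1 to 0.2° in the top camera, against about 5.6° at the start. The side view shows the far foot down.
- **Wedge position:** the foot is about 42 to 43 mm from the thin end and within about 5 mm of the centre line. Both rest on my estimate of the foot's position, because the foot itself can't be seen. The push force rose from 6 to 10.5 N at the end, as expected when the far foot touches the bench.
- **Stand shift:** it looks like about 1.5 mm, from a rough image match that also picks up the change in tilt.
- **Bystanders:** I saw none displaced, but did not measure them again at the end.

**What went wrong or disagreed:**
- **First push missed:** the fingers passed over the heel without touching it. The fingertips sat about 28 mm higher than the reported TCP height, so I backed off, lowered them until the wrist depth image looked right, and pushed again.
- **Part detections:** the networks mixed up several points. They put the tip, heel and short foot at the middle of the wedge or stand, so I took positions from image edges and depth.

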